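Pin the air cylinder's fork to the link plate

TASK

Join the air cylinder to the laminator's link plate: from the rack take the pin that fits the fork's bore (the middle-sized of the three) and pass it down through the fork's upper ear, the eye of the link plate trapped between the ears, and the lower ear, until its collar sits flat on the fork; then let go. The eye is hidden and does not yet line up: it lies a little farther out than the fork's bore, so draw the fork out along its rod, feeling with the pin, until the pin goes through. Work gently, do not force the pin, and leave the other pins and everything else on the table where they are.

Things in the scene. Friction and masses are not known exactly. Their poses are not given: they have to be found in the camera images.
- pin: The pin to use: plain steel, standing upright in one of the rack's three holes. Origin on its axis at the underside of the collar; z up towards the grip. Collar 24 mm across, z 0 to 5 mm; above it a round grip 18 mm across, z 5 to 45 mm, to be held from above; below it a round shank 12 mm across down to z -31 mm, then a nose tapering to 8 mm across at z -36 mm. About 0.12 kg.
- pin_nose (a point): Centre of the flat end of that pin's nose, 36 mm below the collar's underside.
- pin_thin: Wrong pin, same shape and lengths but thin: grip 12 mm, shank 9 mm, collar 28 mm across. Leave it in the rack.
- pin_fat: Wrong pin, same shape and lengths but fat: grip 26 mm, shank 15 mm, collar 30 mm across. Leave it in the rack.
- rack: Fixed aluminium pin rack 190 x 50 mm, 52 mm high; origin under its centre on the table, x along its row. Through holes 17 mm across at x = -60, 0 and 60 mm; the pins hang in them by their collars, which rest on the top at z 52 mm. Which pin hangs in which hole varies.
- station: Fixed aluminium base plate 405 x 90 x 10 mm (x -243 to 162 mm) with an air cylinder (x -231 to -127, top at z 76), the fork on its rod, and a guide block (x 80 to 150, 65 high) holding the link plate. Origin on the table below the fork's bore with the rod fully in; x: the way the rod comes out, z up; bores at y = 0. Over 40 N on it, even as a knock, does damage: touch at 10 to 15 mm per s.
- link_plate (a point): Fixed point on top of the link plate (z 57 mm) at station x 20 mm: the middle of where its hidden eye can be. Eye 14 mm across, vertical, at station y = 0, x anywhere from 10 to 30 mm. The plate, 24 mm wide and 8 mm thick, lies between the ears and stays put; away from the eye it blocks the bore over the whole stroke: a pin stops on it 9 mm below the fork's top
- fork_bore (a point): Centre of the bore's mouth on top of the fork's upper ear, 66 mm above the table; axes as the station's; moves with the fork. Fork 32 mm wide, from 40 mm ahead of this point to 80 behind. Two ears 8 mm thick, each with a vertical bore 14 mm across, in line: upper ear 0 to 8 mm, lower ear 18 to 26 mm below this point; 30 mm free below.
- fork (a joint): How far the rod and its fork are out, 0 (fully in) to 0.036 m; the bore is at station x = this value. It starts at 0 to 6 mm. Slides stiffly, at about 3 N along the rod, and stays where it is left; a pin standing in its upper bore can drag it.
- cradle_a: white plastic lens cradle, 100 x 50 x 35 mm; loose; leave it alone; origin at the centre of its underside
- cradle_b: white plastic lens cradle like the other, 100 x 50 x 35 mm; loose; leave it alone; origin at the centre of its underside
- screwdriver: screwdriver lying on the table; loose; leave it alone
- wrench: open-ended wrench lying on the table; loose; leave it alone
- bottle: white closed bottle, 52 mm across, 130 mm high; loose; leave it alone; origin at the centre of its underside
- film_core: cardboard film core, a tube 90 mm across and 60 mm high standing on end; loose; leave it alone; origin at the centre of its underside

How it is judged (in metres and radians):
On the way, in this order (a step that is already met when the one before it is completed fails the run):
1. the middle-sized pin is lifted clear of the rack (height (world z) of pin above 0.095 m), for 0.1 s.
2. its nose is in the bore of the fork's upper ear (z of pin_nose in the frame of fork_bore below -0.003 m and horizontal distance between pin_nose and fork_bore below 0.005 m), for 0.1 s.
At the end, for the whole second after the job is handed in: The pin is through both ears and the eye: its collar's underside within 2 mm of the top of the fork, within 3 mm of the bore's axis, upright within 0.06 rad, at rest and released (z of pin in the frame of fork_bore between -0.002 and 0.002 m and horizontal distance between pin and fork_bore below 0.003 m and angle between the z axis of pin and the z axis of fork_bore, either way round below 0.06 rad and linear speed of pin below 0.01 m/s); the robot touches nothing.
It fails at once if the pin is pressed on the cylinder, fork or link plate with more than 40 N (contact force between pin and station above 40 N).
It fails at once if the robot pushes on the station itself with more than 40 N (contact force between the arm and station above 40 N).
It fails at once if one of the other pins is moved more than 20 mm (distance of any of pin_thin, pin_fat from where it was at the start of the episode above 0.02 m).
It fails at once if something else on the table is moved more than 30 mm (distance of any of cradle_a, cradle_b, screwdriver, wrench, bottle, film_core from where it was at the start of the episode above 0.03 m).
It also fails if it takes over 58 s, if anything falls off the work surface, if the arm or the gripper's body presses on something with over 40 N, if the wrist force passes 120 N, or if a joint passes its speed limit or range.

ROBOT

A 6-joint arm with a two-finger parallel gripper is mounted at the origin on the work surface. World frame = base frame: x ahead of the robot, y to its left, z up, the work surface at z = 0. Lengths are in mm, angles in rad, forces in N, time in s.
With the tool pointing down it reaches from about 300 to 850 mm from the base axis. Payload 5.4 kg.
Tool frame: the origin (TCP) lies midway between the tips of the shut fingers; the grasp point (between the pads) lies 19 mm behind it; z points along the fingers, y is the line along which they close (so a half turn about z gives the same grasp; the last joint's range is limited). The gripper opens to 85 mm and grips with 20 to 120 N. Pads are 22 mm wide; open, the fingers measure 114 mm over their backs; the gripper's body (76 mm by 85 mm) begins 54 mm behind the grasp point. The pads swing forward as they close: fully open they stand 13 mm farther back than shut.
Start: joints at [-1.549, 0.158, 1.597, -0, 1.386, -0.21], TCP at [132.072, -559.61, 231.299] pointing down, gripper open.
Joint ranges: [-2.91, 2.91], [-0.94, 2.29], [0.18, 2.7], [-1.29, 4.43], [0.17, 2.64], [-3, 3]. Speed limits (rad/s): [2.57, 2.57, 3.14, 3.14, 3.14, 3.14].

INTERFACE

Orientations are given as [roll, pitch, yaw] about the fixed x, y, z axes, in that order (R = Rz(yaw) Ry(pitch) Rx(roll)).
In Python, from workcell import manip, eyes gives the robot as it stands.
- The arm moves only by the tool arm_command, never from a script. Its argument "targets" is a list of rows, each a list of 7 numbers: the turn, a rotation vector about the tool's x, y, z in units of 0.15 rad (1.0 is 0.15 rad), then the shift along the tool's x, y, z in units of 0.02 m (1.0 is 0.02 m), then the gripper command: -1 is shut, 1 is fully open, values between are in proportion. A call has 1 to 5 rows; each row shifts and turns the commanded pose from where the row before left it, along the tool's axes as they then stand; what a row does not reach is not made up. A row lasts 1/10 s, in which the tool goes at most 50 mm and 8.59 degrees, less where a joint would pass 70% of its speed; a pose out of reach is approached as far as the arm can. A call with a number of a shift or a turn outside -1 to 1 is refused whole. A call with a gripper value outside its range is refused whole. The fingers move at their own pace and stop on an object; "newtons" is the grip in N (left out, the last holds). Time passes only in rows, so rows that do not move let the fingers close. It gives the time, the measured TCP pose, the force, the opening and the grip force at its end, in the units of the state.
- manip.read_state(): the state, without advancing time (a new reading comes with each control period).
- eyes.camera(name): name is "side" or "top" or "wrist"; returns a dict with "img" (400x640x3 uint8, red, green, blue), "fx", "fy", "cx", "cy" (pixels), "rvec" (rotation vector, rad) and "tvec" (3), from world to camera coordinates, as OpenCV has them; the wrist camera has in their place "mount" (4x4, takes a point from camera to tool coordinates, whose origin is the TCP and whose axes are the flange's). Camera axes: x right, y down, z forward; pixel columns grow to the right and rows downward; lengths in mm; the calibration is good to about 2 mm. The wrist camera is an equidistant fisheye: a pixel r from the principal point sees the ray r / f radians off the axis. A picture is of the moment at which its call begins: read the wrist's pose just before it. There is no depth.
- manip.sign_off(): hands the job in; it is judged then, once.
The state is a dict: "time_s": time; "joint_positions": joint angles; "qd": joint speeds; "joint_efforts": joint torques, N m; "ee_pos": TCP position; "orientation": TCP orientation; "wrist_force": force on the tool from outside, world axes, zero at the start; "wrist_torque": the same for the moment, N m; "width": finger opening in mm; "finger_force": force on a finger pad.
Only numpy, scipy, OpenCV 4.12 (cv2) and the standard library are available. Lean on these libraries where they do the work, as an engineer would, in place of code of your own. Each camera call takes 0.05 s, during which the arm holds its last target. There are 200 camera calls.

## Working session

There is one attempt and no reset: what is moved stays moved. The work goes in short steps, Python scripts to look and compute and a tool call to move; the robot and the scene stay as the last step left them, time stands still between calls to the robot, and variables do not carry over. Pictures are saved under pics/ and viewed, at most 13 in all, crops included, and the job is handed in when it is done.

Besides the shell and the picture viewer there is one more tool, called after ">>>" as a command line: name --pt "numbers of a row" for each row, then --argument value for the rest. arm_command: Moves the arm, as the interface text tells. Shifts and turns lie within -1 to 1; 1 stands for 0.02 m of shift or 0.15 rad of turn. Its arguments: {"type":"object","properties":{"targets":{"type":"array"},"newtons":{"type":"number"}},"required":["targets"]}

```bash
mkdir -p pics; ls; python3 - <<'E'
from workcell import manip, eyes
import cv2,pickle
s=manip.read_state(); print(s)
d={}
for n in ("top","side","wrist"):
    c=eyes.camera(n); d[n]=c
    cv2.imwrite(f"pics/{n}0.png",c["img"][:,:,::-1])
    print(n,{k:v for k,v in c.items() if k!="img"})
d["s"]=s
pickle.dump(d,open("c0.pkl","wb"))
E
```

```text
pics
{'time_s': 0.0, 'joint_positions': array([-1.54906404e+00,  1.59046217e-01,  1.59826068e+00, -1.54736968e-05,
        1.38619860e+00, -2.10095528e-01]), 'qd': array([ 6.73834581e-04,  6.65832642e-05,  1.10677598e-04, -1.42190241e-03,
       -1.84672688e-03, -1.20419667e-03]), 'joint_efforts': array([-9.37460318e-04, -3.96012998e+01, -3.31426299e+01, -2.85100723e-04,
        8.61926208e-03, -5.36897460e-06]), 'ee_pos': array([ 132.07387848, -558.99738439,  230.30424834]), 'orientation': array([-3.13971870e+00, -3.84058746e-04,  2.31830311e-01]), 'wrist_force': array([-0.55366508,  0.29142465,  1.0207725 ]), 'wrist_torque': array([-0.03298711,  0.02341114,  0.00299889]), 'finger_force': 0.0, 'width': 85.05216095945842}
top {'fx': 509.5618718153944, 'fy': 509.5618718153944, 'cx': 318.1504934478334, 'cy': 202.41816195489687, 'rvec': array([ 2.19585289, -2.19133764,  0.04788312]), 'tvec': array([ 114.26015674,  588.70675322, 1657.43937154])}
side {'fx': 447.01226861172483, 'fy': 447.01226861172483, 'cx': 316.7170993104799, 'cy': 200.62687453935797, 'rvec': array([ 0.20879924, -2.84365895,  1.13070408]), 'tvec': array([ 620.24059908,   14.07535415, 1155.21442443])}
wrist {'fx': 309.70691628693146, 'fy': 309.70691628693146, 'cx': 316.1964383312259, 'cy': 200.29748331612302, 'mount': array([[-8.12780883e-04, -9.62913146e-01, -2.69810329e-01,
         6.93478760e+01],
       [ 9.99999648e-01, -7.26489592e-04, -4.19680814e-04,
        -1.74093771e-01],
       [ 2.08101777e-04, -2.69810575e-01,  9.62913397e-01,
        -1.44487626e+02],
       [ 0.00000000e+00,  0.00000000e+00,  0.00000000e+00,
         1.00000000e+00]])}
```

View pics/top0.png

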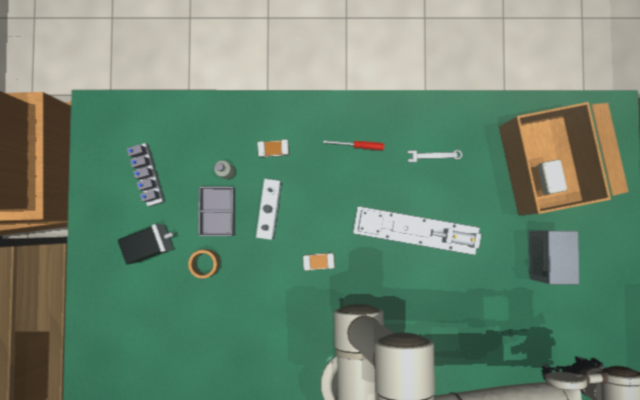

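View pics/side0.png

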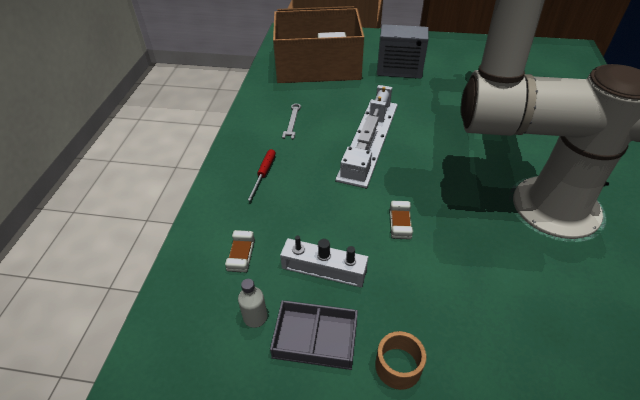

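View pics/wrist0.png

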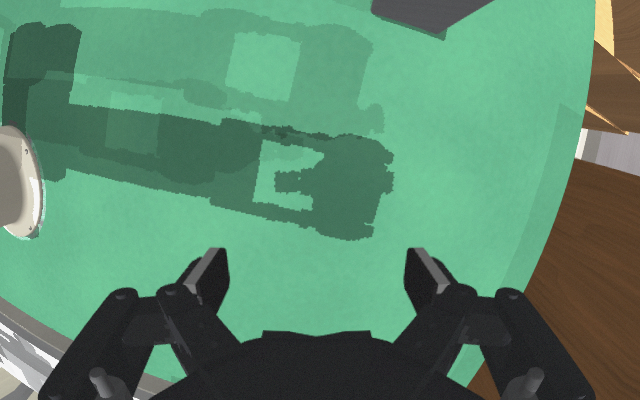

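The top view shows the rack at (268,209) with three pins, and the station from (357,218) to (478,240). In the side view the pins stand at (298,243) thin, (323,249) fat and (350,256) middle. The wrist view shows only empty table. Next I enlarge crops of the rack and station.

```bash
cat > h.py <<'E'
import numpy as np,cv2,pickle
from scipy.spatial.transform import Rotation as Rot
def cam(c):
    R=cv2.Rodrigues(np.array(c["rvec"]))[0]; return R,np.array(c["tvec"])
def proj(c,P):
    R,t=cam(c); q=R@np.array(P,float)+t
    return np.array([c["fx"]*q[0]/q[2]+c["cx"],c["fy"]*q[1]/q[2]+c["cy"]])
def ray(c,u,v,s=None):
    """origin, direction in world"""
    x,y=(u-c["cx"])/c["fx"],(v-c["cy"])/c["fy"]
    if "mount" in c:
        r=np.hypot(x,y); d=np.array([np.sin(r)*x/max(r,1e-9),np.sin(r)*y/max(r,1e-9),np.cos(r)])
        T=np.eye(4); T[:3,:3]=Rot.from_euler("xyz",s["orientation"]).as_matrix(); T[:3,3]=s["ee_pos"]
        M=T@c["mount"]; return M[:3,3],M[:3,:3]@d
    R,t=cam(c); return -R.T@t,R.T@np.array([x,y,1.])/np.linalg.norm([x,y,1])
def onz(c,u,v,z,s=None):
    o,d=ray(c,u,v,s); return o+d*(z-o[2])/d[2]
def tri(rays):
    A=np.zeros((3,3));b=np.zeros(3)
    for o,d in rays:
        d=d/np.linalg.norm(d); P=np.eye(3)-np.outer(d,d); A+=P;b+=P@o
    p=np.linalg.solve(A,b)
    return p,[round(float(np.linalg.norm(np.cross(p-o,d/np.linalg.norm(d)))),1) for o,d in rays]
E
python3 - <<'E'
from h import *
d=pickle.load(open("c0.pkl","rb"))
def crop(n,x,y,w,h,k): return cv2.resize(d[n]["img"][y:y+h,x:x+w,::-1],(w*k,h*k),interpolation=cv2.INTER_CUBIC)
im=np.zeros((600,800,3),np.uint8)
a=crop("top",345,195,145,65,5); im[:325,:725]=a
b=crop("side",335,80,70,110,2); 
b=crop("side",275,225,100,65,4); im[330:590,:400]=b
b=crop("top",245,172,50,75,3); im[330:555,410:560]=b
b=crop("side",335,80,70,110,2); im[330:550,570:710]=b
cv2.imwrite("pics/crop.png",im)
for n,z,uv in (("top",66,(462,238)),("top",52,(264,235)),("side",52,(350,262)),("top",10,(357,218)),("top",10,(478,240))): print(n,uv,onz(d[n],*uv,z).round(0))
E
```

```text
top (462, 238) [ 474. -340.   66.]
top (264, 235) [482. 288.  52.]
side (350, 262) [508. 287.  52.]
top (357, 218) [538. -12.  10.]
top (478, 240) [ 467. -408.   10.]
```

View pics/crop.png

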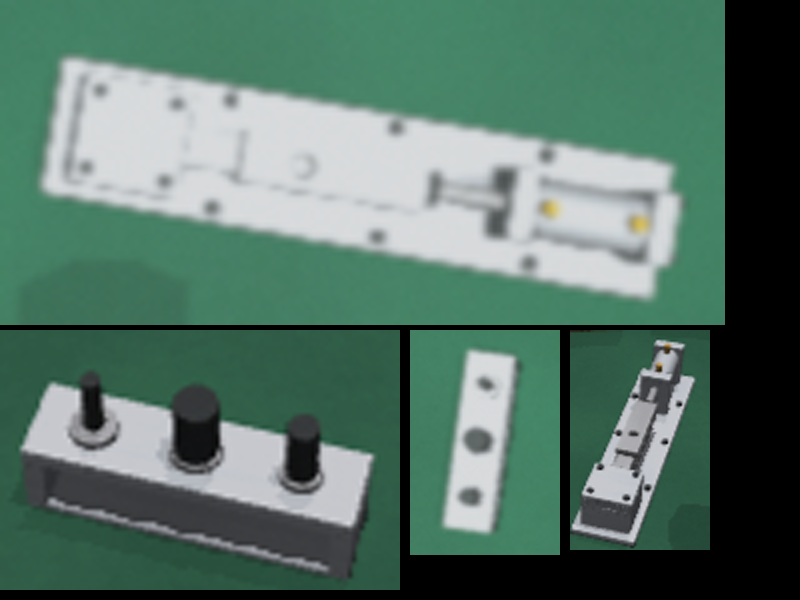

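The crops show the medium-grip pin at top (265,228) and side (351,248), with the fat one in the middle hole and the thin one at the far end. The fork's bore is at top (405.6,228), and the cylinder is to its right, so the rod comes out towards +y.

```bash
python3 - <<'E'
from h import *
d=pickle.load(open("c0.pkl","rb")); t,s=d["top"],d["side"]
print("pin top",tri([ray(t,265,227.7),ray(s,351,248)]))
print("thin top",tri([ray(t,270,190),ray(s,297.8,236.5)]))
print("bore",tri([ray(t,405.6,228),ray(s,367.5,131.5)]))
hsv=cv2.cvtColor(t["img"],cv2.COLOR_RGB2HSV)
m=((hsv[...,1]<70)&(hsv[...,2]>120)).astype(np.uint8)
m=cv2.morphologyEx(m,cv2.MORPH_CLOSE,np.ones((5,5)))
for c in cv2.findContours(m,cv2.RETR_EXTERNAL,cv2.CHAIN_APPROX_NONE)[0]:
    r=cv2.minAreaRect(c)
    if 700<cv2.contourArea(c)<6000 and r[0][1]>100 and r[0][1]<300:
        z=52 if max(r[1])<80 else 10
        b=[onz(t,*p,z)[:2].round(0) for p in cv2.boxPoints(r)]
        e=sorted([(np.linalg.norm(b[i]-b[i-1]),b[i]-b[i-1]) for i in range(4)],key=lambda q:q[0])
        print(r,onz(t,*r[0],z).round(0),[x[0].round() for x in e],np.arctan2(e[3][1][1],e[3][1][0]).round(3))
E
```

```text
pin top (array([506.67247535, 280.78868238,  93.82187324]), [1.4, 1.4])
thin top (array([624.90862986, 266.09629836,  94.56824826]), [1.8, 1.8])
bore (array([ 505.05167237, -162.34865303,   65.51182928]), [0.2, 0.2])
((563.5, 257.5), (53.0, 29.0), 90.0) [ 413. -666.   52.] [np.float64(92.0), np.float64(92.0), np.float64(168.0), np.float64(168.0)] 3.118
((417.2657165527344, 230.33241271972656), (127.85202026367188, 28.89739227294922), 9.972057342529297) [ 498. -210.   10.] [np.float64(95.0), np.float64(95.0), np.float64(417.0), np.float64(418.0)] -1.741
((215.0, 210.5), (49.0, 34.0), 90.0) [560. 446.  52.] [np.float64(109.0), np.float64(109.0), np.float64(157.0), np.float64(158.0)] 0.013
((267.97003173828125, 208.7100067138672), (17.96051025390625, 60.811180114746094), 8.130102157592773) [566. 276.  52.] [np.float64(58.0), np.float64(59.0), np.float64(195.0), np.float64(195.0)] 3.003
((144.1615753173828, 174.59779357910156), (62.21158981323242, 20.51658821105957), 73.88658142089844) [675. 676.  52.] [np.float64(66.0), np.float64(67.0), np.float64(202.0), np.float64(203.0)] -2.846
```

>>> arm_command --pt "0 0 0 0.97 -0.65 0 1" --pt "0 0 0 0.97 -0.65 0 1" --pt "0 0 0 0.97 -0.65 0 1" --pt "0 0 0 0.97 -0.65 0 1" --pt "0 0 0 0.97 -0.65 0 1"

```text
time_s: 0.65
ee_pos: [212.0, -473.1, 230.9]
orientation: [-3.141, -0.0, 0.232]
wrist_force: [0.5, 0.3, -0.6]
width: 85.0
finger_force: 0.0
```

>>> arm_command --pt "0 0 0 0.97 -0.65 0 1" --pt "0 0 0 0.97 -0.65 0 1" --pt "0 0 0 0.97 -0.65 0 1" --pt "0 0 0 0.97 -0.65 0 1" --pt "0 0 0 0.97 -0.65 0 1"

```text
time_s: 1.15
ee_pos: [291.5, -387.6, 231.0]
orientation: [-3.141, 0.0, 0.232]
wrist_force: [-0.2, -0.3, -0.2]
width: 85.5
finger_force: 0.0
```

>>> arm_command --pt "0 0 0 0.97 -0.65 0 1" --pt "0 0 0 0.97 -0.65 0 1" --pt "0 0 0 0.97 -0.65 0 1" --pt "0 0 0 0.97 -0.65 0 1" --pt "0 0 0 0.97 -0.65 0 1"

```text
time_s: 1.65
ee_pos: [370.9, -302.0, 231.0]
orientation: [-3.141, 0.0, 0.232]
wrist_force: [0.0, -0.1, -0.5]
width: 85.4
finger_force: 0.0
```

>>> arm_command --pt "0 0 0 0.97 -0.65 0 1" --pt "0 0 0 0.97 -0.65 0 1" --pt "0 0 0 0.97 -0.65 0 1" --pt "0 0 0 0.97 -0.65 0 1" --pt "0 0 0 0.97 -0.65 0 1"

```text
time_s: 2.15
ee_pos: [450.4, -216.5, 231.0]
orientation: [-3.141, 0.0, 0.232]
wrist_force: [0.6, -0.8, 0.5]
width: 85.2
finger_force: 0.0
```

>>> arm_command --pt "0 0 0.9 0.97 -0.65 0 1" --pt "0 0 0.9 0.97 -0.65 0 1" --pt "0 0 0.8 0.97 -0.65 0 1"

```text
time_s: 2.45
ee_pos: [504.2, -172.2, 231.0]
orientation: [-3.141, 0.001, -0.163]
wrist_force: [0.5, 0.3, -0.2]
width: 85.4
finger_force: 0.0
```

```bash
cat > snap.py <<'E'
import sys,pickle,cv2
from workcell import manip, eyes
n=sys.argv[1]; s=manip.read_state(); c=eyes.camera("wrist")
pickle.dump((s,c),open(n+".pkl","wb")); cv2.imwrite(f"pics/{n}.png",c["img"][:,:,::-1])
E
python3 snap.py A
```

>>> arm_command --pt "0 0 0 0 -1 0.5 1" --pt "0 0 0 0 -1 0.5 1" --pt "0 0 0 0 -1 0.5 1"

```text
time_s: 2.8
ee_pos: [513.0, -113.4, 200.6]
orientation: [-3.141, 0.001, -0.157]
wrist_force: [0.4, -0.7, 0.6]
width: 85.5
finger_force: 0.0
```

```bash
python3 snap.py B; python3 - <<'E'
import cv2,numpy as np
a=cv2.imread("pics/A.png")[60:300,120:560];b=cv2.imread("pics/B.png")[60:300,120:560]
cv2.imwrite("pics/AB.png",cv2.resize(np.vstack([a,b]),None,fx=1.25,fy=1.25,interpolation=cv2.INTER_CUBIC))
E
```

```text
(no output)
```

View pics/AB.png

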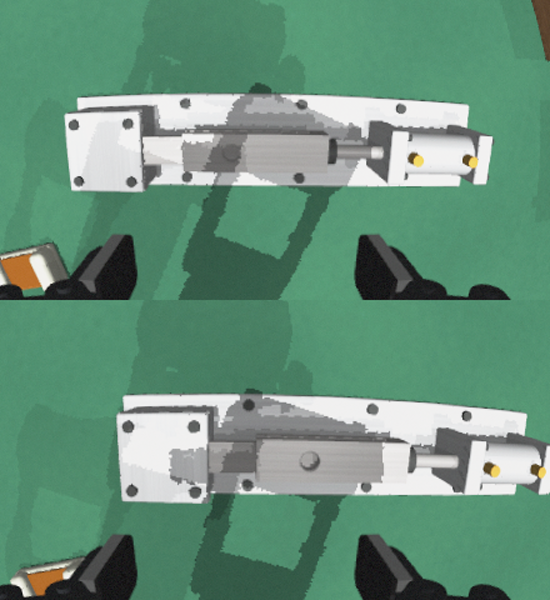

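In both wrist views the bore shows as a dark spot, at A px (304.8,181.6) and B px (368,188.8). The guide block's four screws are visible at the left, and the cylinder's yellow ports at the right.

```bash
python3 - <<'E'
from h import *
A=pickle.load(open("A.pkl","rb"));B=pickle.load(open("B.pkl","rb"))
def blob(c,u,v,w=9):
    u0,v0=int(round(u))-w,int(round(v))-w
    g=cv2.cvtColor(c["img"],cv2.COLOR_RGB2GRAY)[v0:v0+2*w+1,u0:u0+2*w+1]
    k=6; G=cv2.GaussianBlur(cv2.resize(g,None,fx=k,fy=k,interpolation=cv2.INTER_CUBIC),(0,0),3)
    th,m=cv2.threshold(G,0,255,cv2.THRESH_BINARY_INV+cv2.THRESH_OTSU)
    best=None
    for q in cv2.findContours(m,cv2.RETR_EXTERNAL,cv2.CHAIN_APPROX_NONE)[0]:
        (x,y),r=cv2.minEnclosingCircle(q); dd=np.hypot(x-G.shape[1]/2,y-G.shape[0]/2)-r
        if len(q)>20 and (best is None or dd<best[0]): best=(dd,x,y,r)
    _,x,y,r=best
    return u0+(x+.5)/k-.5, v0+(y+.5)/k-.5, r/k
def f(p,o): return (p[0]/1.25+120,p[1]/1.25+60)
pts={"bore":((231,152),(310,161)),"g1":((74,125),(128,127)),"g2":((127,124),(194,126)),"g3":((78,182),(132,191)),"g4":((131,181),(195,192)),"p1":((185,103),(248,105)),"p2":((302,104),(372,109)),"p3":((400,108),(466,115)),"p4":((187,177),(248,184)),"p5":((299,178),(366,187))}
for k,(a,b) in pts.items():
    pa=blob(A[1],*f(a,0),9 if k=="bore" else 6);pb=blob(B[1],*f(b,0),11 if k=="bore" else 6)
    p,e=tri([ray(A[1],*pa[:2],A[0]),ray(B[1],*pb[:2],B[0])])
    print(k,np.round(pa,1),np.round(pb,1),p.round(1),e, [onz(c,*q[:2],66,s)[:2].round(1) for (s,c),q in ((A,pa),(B,pb))] if k=="bore" else "")
E
```

```text
bore [303.9 183.7  11.4] [367.6 189.    8.2] [ 508.2 -159.7   71.5] [0.7, 0.7] [array([ 506.4, -159.1]), array([ 507.4, -160.5])]
g1 [178.7 159.5   4.5] [222.  160.7   5.3] [556.1 -30.6  67.1] [0.0, 0.0] 
g2 [221.9 158.7   4.6] [274.9 161.    5.3] [547.3 -80.4  68.9] [0.0, 0.0] 
g3 [182.9 204.5   4.2] [224.8 211.8   5.2] [506.1 -20.8  64.3] [0.2, 0.2] 
g4 [224.9 205.    4.5] [275.7 213.    5.3] [498.  -71.4  67.1] [0.1, 0.1] 
p1 [267.9 142.1   4.6] [318.5 143.7   4.8] [ 551.3 -121.3   11.5] [0.2, 0.2] 
p2 [360.4 144.    5.3] [417.5 147.2   4.8] [ 532.5 -228.2   17.4] [0.4, 0.4] 
p3 [440.2 146.5   4.3] [492.6 152.3   4.4] [ 515.1 -328.8   11.9] [0.1, 0.1] 
p4 [271.  199.7   6.8] [317.6 207.2   5. ] [ 4.780e+02 -1.088e+02 -2.000e-01] [0.7, 0.7] 
p5 [358.8 202.    4.4] [413.  206.5   7.1] [ 464.1 -217.2   16.6] [1.5, 1.5]
```

>>> arm_command --pt "0 0 0 -0.2 -0.95 0 1" --pt "0 0 0 -0.2 -0.95 0 1" --pt "0 0 0 -0.2 -0.95 0 1" --pt "0 0 0 -0.2 -0.95 0 1" --pt "0 0 0 -0.2 -0.95 0 1"

```text
time_s: 3.35
ee_pos: [508.2, -16.7, 201.3]
orientation: [3.141, 0.0, -0.158]
wrist_force: [0.5, 0.1, -0.7]
width: 85.5
finger_force: 0.0
```

>>> arm_command --pt "0 0 0 -0.2 -0.95 0 1" --pt "0 0 0 -0.2 -0.95 0 1" --pt "0 0 0 -0.2 -0.95 0 1" --pt "0 0 0 -0.2 -0.95 0 1" --pt "0 0 0 -0.2 -0.95 0 1"

```text
time_s: 3.85
ee_pos: [503.5, 80.2, 201.3]
orientation: [3.141, 0.0, -0.158]
wrist_force: [0.2, -0.6, -0.2]
width: 85.3
finger_force: 0.0
```

>>> arm_command --pt "0 0 0 -0.2 -0.95 0 1" --pt "0 0 0 -0.2 -0.95 0 1" --pt "0 0 0 -0.2 -0.95 0 1" --pt "0 0 0 -0.2 -0.95 0 1" --pt "0 0 0 -0.2 -0.95 0 1"

```text
time_s: 4.35
ee_pos: [498.8, 177.1, 201.2]
orientation: [3.141, 0.0, -0.157]
wrist_force: [0.3, 0.7, -0.6]
width: 85.0
finger_force: 0.0
```

>>> arm_command --pt "0 0 0 -0.2 -0.95 0 1" --pt "0 0 0 -0.2 -0.95 0 1" --pt "0 0 0 -0.2 -0.95 0 1" --pt "0 0 0 -0.2 -0.95 0 1" --pt "0 0 -0.22 -0.2 -0.95 0 1"

```text
time_s: 4.85
ee_pos: [494.1, 274.1, 201.2]
orientation: [3.141, 0.0, -0.124]
wrist_force: [0.2, 0.4, 0.3]
width: 85.3
finger_force: 0.0
```

```bash
python3 snap.py C
```

>>> arm_command --pt "0 0 0 -0.5 -0.8 0.5 1" --pt "0 0 0 -0.5 -0.8 0.5 1"

```text
time_s: 5.1
ee_pos: [478.6, 307.9, 181.3]
orientation: [3.142, -0.001, -0.125]
wrist_force: [0.0, -0.0, -0.1]
width: 85.4
finger_force: 0.0
```

```bash
python3 snap.py D; python3 - <<'E'
import cv2,numpy as np
a=cv2.imread("pics/C.png")[40:300,120:560];b=cv2.imread("pics/D.png")[40:300,120:560]
cv2.imwrite("pics/CD.png",cv2.resize(np.vstack([a,b]),None,fx=1.15,fy=1.15,interpolation=cv2.INTER_CUBIC))
E
```

```text
(no output)
```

View pics/CD.png

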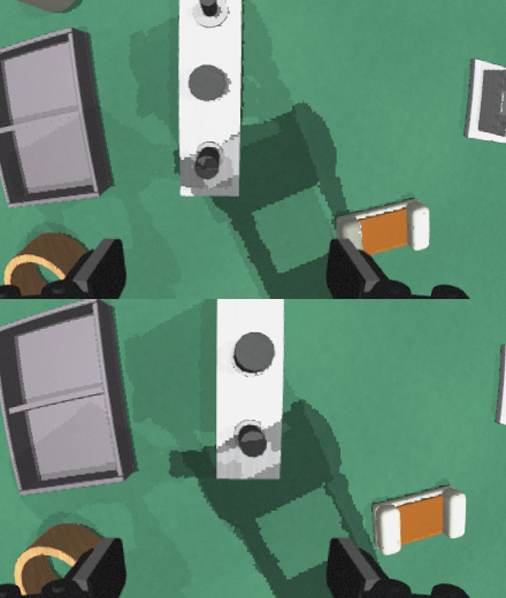

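The nearest rack pin, which is the medium one, is at C px about (300,180) and D px about (339,163), half in shadow. I zoom in to locate its grip top.

```bash
python3 - <<'E'
from h import *
C=pickle.load(open("C.pkl","rb"));D=pickle.load(open("D.pkl","rb"))
for nm,pc,pd in (("pin",(300,180),(338.7,162.6)),("fat",(300.5,111.5),(340.8,86.5))):
    print(nm,tri([ray(C[1],*pc,C[0]),ray(D[1],*pd,D[0])]))
def z(c,u,v): 
    q=c["img"][v-20:v+20,u-20:u+20,::-1]; return cv2.resize(cv2.convertScaleAbs(q,alpha=1.6),None,fx=10,fy=10,interpolation=cv2.INTER_NEAREST)
cv2.imwrite("pics/z.png",np.hstack([z(C[1],300,180),z(D[1],339,163)]))
E
```

```text
pin (array([508.72089832, 286.82232259,  81.31254716]), [0.6, 0.6])
fat (array([567.79575039, 278.40061563,  86.52760538]), [0.2, 0.2])
```

View pics/z.png

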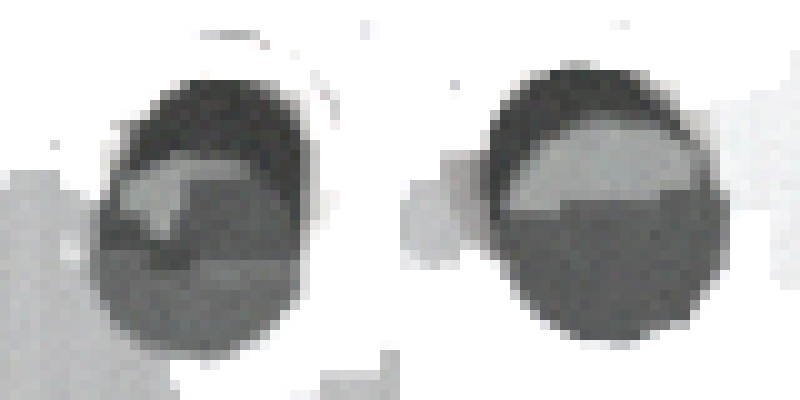

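The zoom shows the grip top as a disc centred at C px (299.5,185.0) and D px (339.8,165.7), about 22 px across. An 18 mm grip should look that size at this height, so it is the medium pin.

```bash
python3 - <<'E'
from h import *
C=pickle.load(open("C.pkl","rb"));D=pickle.load(open("D.pkl","rb"));d=pickle.load(open("c0.pkl","rb"))
pc,pd=(299.5,185.0),(339.8,165.7)
r=[ray(C[1],*pc,C[0]),ray(D[1],*pd,D[0])]
print(tri(r),tri(r+[ray(d["top"],265,227.7),ray(d["side"],351,248)]))
for (s,c),p in ((C,pc),(D,pd)): print(onz(c,*p,97,s).round(1))
print(D[0]["ee_pos"],D[0]["orientation"])
E
```

```text
(array([508.00254805, 286.84622575,  95.53010583]), [0.0, 0.0]) (array([507.39935489, 284.41102613,  96.6403071 ]), [2.5, 2.6, 4.5, 1.2])
[508.3 286.7  97. ]
[508.2 286.9  97. ]
[478.59313605 307.88195534 181.31653363] [ 3.14154133e+00 -6.41278623e-04 -1.25377488e-01]
```

>>> arm_command --pt "0 0 0 0.8 0.43 0 1" --pt "0 0 0 0.8 0.43 0 1" --pt "0 0 0 0 0 1 1" --pt "0 0 0 0 0 1 1" --pt "0 0 0 0 0 1 1"

```text
time_s: 5.65
ee_pos: [510.1, 285.1, 121.4]
orientation: [-3.141, -0.002, -0.127]
wrist_force: [0.4, 0.3, -0.2]
width: 85.4
finger_force: 0.0
```

>>> arm_command --pt "0 0 0 0 0 1 1" --pt "0 0 0 0 0 0.6 0.4" --pt "0 0 0 0 0 0.6 0" --pt "0 0 0 0 0 0.4 0" --pt "0 0 0 0 0 0.3 0"

```text
time_s: 6.15
ee_pos: [508.3, 286.8, 63.1]
orientation: [-3.141, -0.0, -0.125]
wrist_force: [-0.7, -0.2, -0.1]
width: 42.8
finger_force: 0.0
```

```bash
python3 snap.py E
```

```text
(no output)
```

View pics/E.png

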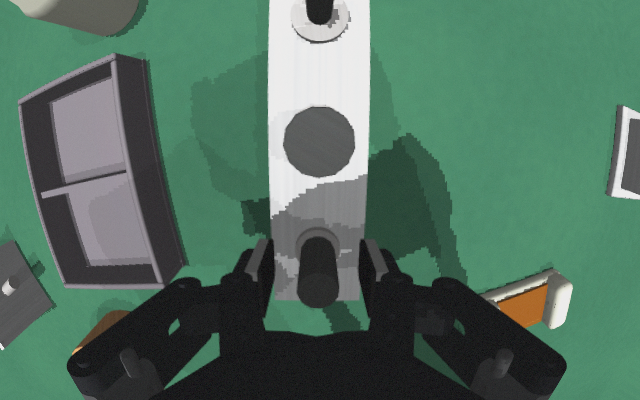

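The pin stands centred between the fingers at px (318,270), clear of the fat pin at (319,142). I close and lift.

>>> arm_command --pt "0 0 0 0 0 0 -1" --pt "0 0 0 0 0 0 -1" --pt "0 0 0 0 0 0 -1" --pt "0 0 0 0 0 0 -1" --pt "0 0 0 0 0 0 -1" --newtons 50

```text
time_s: 6.7
ee_pos: [508.4, 287.3, 64.0]
orientation: [-3.141, -0.001, -0.125]
wrist_force: [0.3, 0.1, 2.6]
width: 16.1
finger_force: 49.0
```

>>> arm_command --pt "0 0 0 0 0 -0.2 -1" --pt "0 0 0 0 0 -0.5 -1" --pt "0 0 0 0 0 -0.8 -1" --pt "0 0 0 0 0 -1 -1" --pt "0 0 0 0 0 -1 -1"

```text
time_s: 7.2
ee_pos: [508.0, 287.1, 135.3]
orientation: [-3.141, -0.001, -0.125]
wrist_force: [0.5, -0.2, -1.1]
width: 16.7
finger_force: 48.7
```

```bash
python3 snap.py F; python3 - <<'E'
from workcell import manip,eyes
import cv2,numpy as np
print(manip.read_state())
c=eyes.camera("side")["img"][200:300,260:400,::-1]
w=cv2.imread("pics/F.png")[150:310,220:420]
im=np.zeros((400,1000,3),np.uint8)
cv2.imwrite("pics/F2.png",np.hstack([cv2.resize(c,(448,320),interpolation=cv2.INTER_CUBIC),cv2.resize(w,(340,320))[:, :340]]))
E
```

```text
{'time_s': 7.25, 'joint_positions': array([3.07580081e-01, 2.65815960e-01, 1.66044058e+00, 2.83684938e-05,
       1.20789892e+00, 2.00341506e+00]), 'qd': array([-0.00174998,  0.00968929, -0.01481164,  0.00077035, -0.08778923,
       -0.000345  ]), 'joint_efforts': array([-4.93039638e-01, -3.27657866e+01, -2.32105261e+01, -4.68245067e-02,
        3.33805131e-01,  8.89372927e-05]), 'ee_pos': array([510.38464304, 287.94208129, 139.3920834 ]), 'orientation': array([-3.13845042, -0.00674086, -0.12505922]), 'wrist_force': array([2.59572912, 1.35799348, 1.17201997]), 'wrist_torque': array([ 0.08028995, -0.12433068, -0.0020087 ]), 'finger_force': 48.808491826057434, 'width': 16.88682267542965}
```

View pics/F2.png

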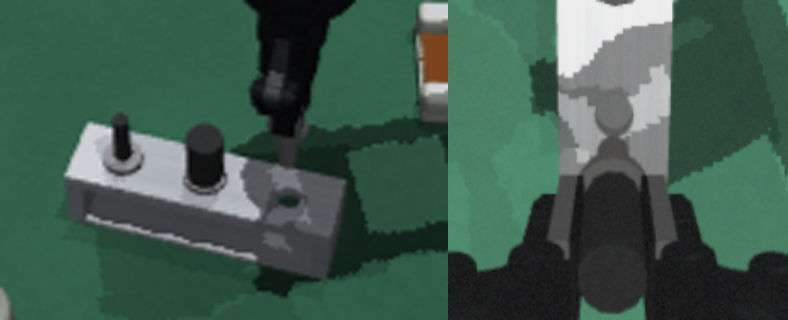

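The side and wrist views show the pin lifted clear, hanging upright in the fingers, with the other two pins still in the rack. I carry it to above the bore.

>>> arm_command --pt "0 0 0.33 0 0 -0.5 -1" --pt "0 0 0 0.1 0.5 -0.3 -1" --pt "0 0 0 0.16 0.9 0 -1" --pt "0 0 0 0.16 0.9 0 -1" --pt "0 0 0 0.16 0.9 0 -1"

```text
time_s: 7.8
ee_pos: [507.8, 220.6, 148.9]
orientation: [3.141, 0.001, -0.173]
wrist_force: [-0.4, -0.2, -1.9]
width: 16.8
finger_force: 48.9
```

>>> arm_command --pt "0 0 0 0.16 0.9 0 -1" --pt "0 0 0 0.16 0.9 0 -1" --pt "0 0 0 0.16 0.9 0 -1" --pt "0 0 0 0.16 0.9 0 -1" --pt "0 0 0 0.16 0.9 0 -1"

```text
time_s: 8.3
ee_pos: [507.8, 129.2, 148.9]
orientation: [3.141, 0.001, -0.174]
wrist_force: [0.3, 0.0, -2.7]
width: 16.9
finger_force: 48.9
```

>>> arm_command --pt "0 0 0 0.16 0.9 0 -1" --pt "0 0 0 0.16 0.9 0 -1" --pt "0 0 0 0.16 0.9 0 -1" --pt "0 0 0 0.16 0.9 0 -1" --pt "0 0 0 0.16 0.9 0 -1"

```text
time_s: 8.8
ee_pos: [507.8, 37.9, 148.9]
orientation: [3.141, 0.001, -0.174]
wrist_force: [0.2, 0.1, -1.8]
width: 16.7
finger_force: 48.9
```

>>> arm_command --pt "0 0 0 0.16 0.9 0 -1" --pt "0 0 0 0.16 0.9 0 -1" --pt "0 0 0 0.16 0.9 0 -1" --pt "0 0 0 0.16 0.9 0 -1" --pt "0 0 0 0.16 0.9 0 -1"

```text
time_s: 9.3
ee_pos: [507.8, -53.5, 148.9]
orientation: [3.141, 0.001, -0.174]
wrist_force: [1.0, -0.6, -1.1]
width: 16.8
finger_force: 48.9
```

>>> arm_command --pt "0 0 0 0.16 0.9 0 -1" --pt "0 0 0 0.16 0.9 0 -1" --pt "0 0 0 0.16 0.9 0 -1"

```text
time_s: 9.6
ee_pos: [507.8, -108.3, 148.9]
orientation: [3.142, 0.001, -0.174]
wrist_force: [0.9, 0.1, -1.0]
width: 16.5
finger_force: 48.9
```

>>> arm_command --pt "0 0 0 0.15 0.9 0 -1" --pt "0 0 0 0.15 0.9 0.2 -1" --pt "0 0 0 0.14 0.77 0.4 -1" --pt "0 0 0 0 0 0.2 -1" --pt "0 0 0 0 0 0 -1"

```text
time_s: 10.1
ee_pos: [507.2, -158.9, 131.9]
orientation: [-3.14, 0.003, -0.175]
wrist_force: [-0.8, 0.2, -1.2]
width: 16.5
finger_force: 48.9
```

```bash
python3 snap.py G; python3 - <<'E'
from h import *
import cv2
s,c=pickle.load(open("G.pkl","rb")); print(s["ee_pos"],s["orientation"],s["wrist_force"])
# predicted pixel of points
def px(P):
    T=np.eye(4); T[:3,:3]=Rot.from_euler("xyz",s["orientation"]).as_matrix(); T[:3,3]=s["ee_pos"]
    q=np.linalg.inv(T@c["mount"])@np.r_[P,1]; th=np.arctan2(np.hypot(q[0],q[1]),q[2]); a=np.arctan2(q[1],q[0])
    return c["cx"]+c["fx"]*th*np.cos(a),c["cy"]+c["fy"]*th*np.sin(a)
e=s["ee_pos"]
print("nose",px(e-[0,0,47.5]),"bore",px([507.4,-160.5,66]))
cv2.imwrite("pics/G2.png",cv2.resize(c["img"][150:310,220:420,::-1],(750,600),interpolation=cv2.INTER_CUBIC))
E
```

```text
[ 507.23823429 -158.88152249  131.88988654] [-3.14026826e+00  2.65604613e-03 -1.75181794e-01] [-0.80784913  0.22246686 -1.17165573]
nose (np.float64(317.25066220844525), np.float64(222.61408900437308)) bore (np.float64(319.4053098450618), np.float64(213.25236165122976))
```

View pics/G2.png

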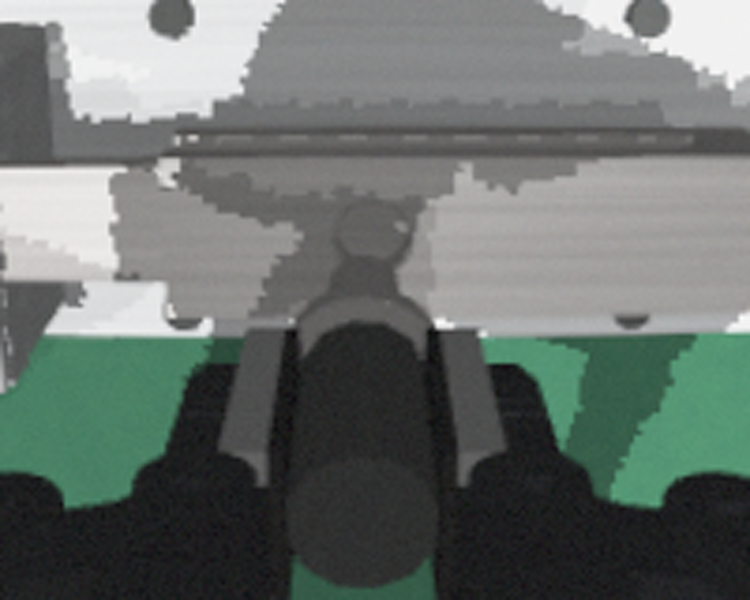

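The bore's mouth shows at px (319.7,212.5), within a pixel of where I predicted it, and the nose hangs just in front of it. I correct by about 1.7 mm and lower gently.

>>> arm_command --pt "0 0 0 0.045 0.08 0.2 -1" --pt "0 0 0 0 0 0.25 -1" --pt "0 0 0 0 0 0.2 -1" --pt "0 0 0 0 0 0.07 -1" --pt "0 0 0 0 0 0.07 -1"

```text
time_s: 10.65
ee_pos: [508.8, -160.7, 117.2]
orientation: [-3.141, 0.0, -0.174]
wrist_force: [0.5, -0.7, -0.9]
width: 16.5
finger_force: 48.9
```

>>> arm_command --pt "0 0 0 0 0 0.06 -1" --pt "0 0 0 0 0 0.06 -1" --pt "0 0 0 0 0 0.06 -1"

```text
time_s: 10.95
ee_pos: [509.0, -161.0, 114.0]
orientation: [3.142, -0.0, -0.175]
wrist_force: [-0.0, -0.1, -2.8]
width: 16.4
finger_force: 48.9
```

>>> arm_command --pt "0 0 0 -0.07 0 0 -1" --pt "0 0 0 0 0 0.06 -1" --pt "0 0 0 0 0 0.06 -1" --pt "0 0 0 0 0 0.06 -1"

```text
time_s: 11.35
ee_pos: [507.5, -160.7, 110.2]
orientation: [3.142, -0.0, -0.175]
wrist_force: [0.2, 0.3, -1.4]
width: 16.8
finger_force: 48.9
```

>>> arm_command --pt "0 0 0 0 0 0.06 -1" --pt "0 0 0 0 0 0.06 -1"

```text
time_s: 11.55
ee_pos: [507.5, -160.7, 107.8]
orientation: [-3.142, 0.0, -0.175]
wrist_force: [0.0, 0.2, -2.0]
width: 16.4
finger_force: 48.9
```

>>> arm_command --pt "0 0 0 0 0 0.05 -1" --pt "0 0 0 0 0 0.05 -1"

```text
time_s: 11.75
ee_pos: [507.5, -160.7, 105.8]
orientation: [-3.142, 0.0, -0.175]
wrist_force: [-0.7, 0.2, -1.6]
width: 16.5
finger_force: 48.9
```

>>> arm_command --pt "0 0 0 0 0 0.04 -1" --pt "0 0 0 0 0 0 -1"

```text
time_s: 11.95
ee_pos: [507.6, -160.7, 105.1]
orientation: [-3.142, -0.0, -0.175]
wrist_force: [-0.0, 0.1, -1.3]
width: 17.1
finger_force: 49.1
```

>>> arm_command --pt "0 0 0 0 0 0.04 -1" --pt "0 0 0 0 0 0 -1"

```text
time_s: 12.15
ee_pos: [507.9, -160.8, 105.0]
orientation: [3.141, -0.001, -0.175]
wrist_force: [-1.3, 0.7, 3.9]
width: 16.5
finger_force: 49.3
```

>>> arm_command --pt "0 0 0 0 -0.06 0 -1" --pt "0 0 0 0 -0.06 0 -1" --pt "0 0 0 0 -0.06 0 -1" --pt "0 0 0 0 -0.06 0 -1"

```text
time_s: 12.55
ee_pos: [508.8, -157.5, 105.0]
orientation: [3.138, -0.002, -0.174]
wrist_force: [-2.3, -6.2, 3.6]
width: 16.8
finger_force: 49.7
```

>>> arm_command --pt "0 0 0 0 -0.06 0 -1" --pt "0 0 0 0 -0.06 0 -1"

```text
time_s: 12.75
ee_pos: [509.2, -155.1, 104.9]
orientation: [3.138, -0.002, -0.174]
wrist_force: [-1.9, -5.4, 3.5]
width: 16.4
finger_force: 49.7
```

>>> arm_command --pt "0 0 0 0 -0.05 0 -1" --pt "0 0 0 0 -0.05 0 -1"

```text
time_s: 12.95
ee_pos: [509.5, -153.2, 105.0]
orientation: [3.138, -0.002, -0.174]
wrist_force: [-1.9, -6.2, 4.1]
width: 16.7
finger_force: 49.7
```

>>> arm_command --pt "0 0 0 0 -0.05 0 -1" --pt "0 0 0 0 -0.05 0 -1"

```text
time_s: 13.15
ee_pos: [509.9, -151.2, 105.0]
orientation: [3.139, -0.002, -0.174]
wrist_force: [-2.0, -5.0, 3.4]
width: 16.6
finger_force: 49.7
```

>>> arm_command --pt "0 0 0 0 -0.05 0 -1" --pt "0 0 0 0 -0.05 0 -1"

```text
time_s: 13.35
ee_pos: [510.2, -149.0, 104.9]
orientation: [3.139, -0.001, -0.175]
wrist_force: [-1.4, -5.2, 3.4]
width: 16.4
finger_force: 49.7
```

>>> arm_command --pt "0 0 0 0 -0.05 0 -1" --pt "0 0 0 0 -0.05 0 -1"

```text
time_s: 13.55
ee_pos: [510.5, -146.7, 104.7]
orientation: [3.14, -0.001, -0.175]
wrist_force: [-0.8, -4.9, 3.0]
width: 16.7
finger_force: 49.7
```

>>> arm_command --pt "0 0 0 0 -0.05 0 -1" --pt "0 0 0 0 -0.05 0 -1"

```text
time_s: 13.75
ee_pos: [510.7, -143.6, 104.1]
orientation: [-3.141, -0.0, -0.175]
wrist_force: [0.7, -2.7, -0.1]
width: 16.4
finger_force: 49.3
```

>>> arm_command --pt "0 0 0 0 -0.05 0 -1" --pt "0 0 0 0 -0.05 0 -1"

```text
time_s: 13.95
ee_pos: [510.9, -141.6, 104.1]
orientation: [-3.141, -0.0, -0.175]
wrist_force: [1.2, -3.9, -0.8]
width: 16.6
finger_force: 49.2
```

>>> arm_command --pt "0 0 0 0 0 0.05 -1" --pt "0 0 0 0 0 0.05 -1"

```text
time_s: 14.15
ee_pos: [510.8, -141.6, 102.1]
orientation: [-3.141, 0.0, -0.175]
wrist_force: [0.6, -2.8, 0.1]
width: 16.5
finger_force: 49.3
```

>>> arm_command --pt "0 0 0 0 0 0.05 -1" --pt "0 0 0 0 0 0 -1"

```text
time_s: 14.35
ee_pos: [510.8, -141.6, 101.0]
orientation: [-3.141, 0.0, -0.175]
wrist_force: [1.7, -2.2, -1.1]
width: 16.3
finger_force: 49.1
```

>>> arm_command --pt "0 0 0 0 0 0.05 -1" --pt "0 0 0 0 0 0.05 -1"

```text
time_s: 14.55
ee_pos: [510.9, -141.8, 99.4]
orientation: [-3.142, 0.0, -0.175]
wrist_force: [0.4, -2.9, 0.6]
width: 16.5
finger_force: 49.4
```

>>> arm_command --pt "0 0 0 0 0 0.05 -1" --pt "0 0 0 0 0 0.05 -1"

```text
time_s: 14.75
ee_pos: [510.9, -142.0, 97.2]
orientation: [3.141, -0.0, -0.175]
wrist_force: [-0.2, -4.1, 0.6]
width: 16.7
finger_force: 49.4
```

>>> arm_command --pt "0 0 0 0 0.03 0.04 -1" --pt "0 0 0 0 0 0.05 -1"

```text
time_s: 14.95
ee_pos: [510.7, -142.2, 95.3]
orientation: [-3.141, 0.0, -0.175]
wrist_force: [0.8, -1.4, -0.2]
width: 16.8
finger_force: 49.1
```

>>> arm_command --pt "0 0 0 0 0 0.05 -1" --pt "0 0 0 0 0 0.05 -1"

```text
time_s: 15.15
ee_pos: [510.7, -142.2, 93.3]
orientation: [-3.141, 0.0, -0.175]
wrist_force: [1.2, -1.4, 0.2]
width: 16.4
finger_force: 49.1
```

>>> arm_command --pt "0 0 0 0 0 0.06 -1" --pt "0 0 0 0 0 0.06 -1" --pt "0 0 0 0 0 0.06 -1"

```text
time_s: 15.45
ee_pos: [510.7, -142.3, 89.7]
orientation: [-3.141, 0.0, -0.175]
wrist_force: [1.0, -1.0, 0.5]
width: 16.4
finger_force: 49.1
```

>>> arm_command --pt "0 0 0 0 0 0.06 -1" --pt "0 0 0 0 0 0.06 -1" --pt "0 0 0 0 0 0.06 -1"

```text
time_s: 15.75
ee_pos: [510.7, -142.3, 86.1]
orientation: [-3.141, 0.0, -0.175]
wrist_force: [0.4, -1.0, -1.0]
width: 16.6
finger_force: 49.1
```

>>> arm_command --pt "0 0 0 0 0 0.06 -1" --pt "0 0 0 0 0 0.06 -1" --pt "0 0 0 0 0 0.06 -1" --pt "0 0 0 0 0 0.06 -1" --pt "0 0 0 0 0 0.06 -1"

```text
time_s: 16.25
ee_pos: [510.7, -142.3, 80.1]
orientation: [-3.142, 0.0, -0.175]
wrist_force: [0.7, -0.7, -0.6]
width: 16.9
finger_force: 49.1
```

>>> arm_command --pt "0 0 0 0 0 0.05 -1" --pt "0 0 0 0 0 0.04 -1" --pt "0 0 0 0 0 0 -1"

```text
time_s: 16.55
ee_pos: [510.7, -142.3, 78.3]
orientation: [-3.141, 0.0, -0.175]
wrist_force: [0.2, -0.4, -1.3]
width: 16.4
finger_force: 49.0
```

>>> arm_command --pt "0 0 0 0 0 0.03 -1" --pt "0 0 0 0 0 0.03 -1" --pt "0 0 0 0 0 0 -1"

```text
time_s: 16.85
ee_pos: [510.8, -142.4, 78.0]
orientation: [3.142, 0.0, -0.175]
wrist_force: [-1.8, 0.5, 4.9]
width: 16.4
finger_force: 49.7
```

>>> arm_command --pt "0 0 0 0 0 0 -0.4" --pt "0 0 0 0 0 0 -0.1" --pt "0 0 0 0 0 0 0.1" --pt "0 0 0 0 0 0 0.3" --pt "0 0 0 0 0 0 0.3"

```text
time_s: 17.35
ee_pos: [510.7, -142.3, 77.2]
orientation: [-3.141, 0.0, -0.175]
wrist_force: [0.1, -0.0, -0.0]
width: 55.4
finger_force: 0.0
```

>>> arm_command --pt "0 0 0 0 0 -0.3 0.3" --pt "0 0 0 0 0 -0.6 0.3" --pt "0 0 0 0 0 -1 0.3" --pt "0 0 0 0 0 -1 0.3" --pt "0 0 0 0 0 -1 0.3"

```text
time_s: 17.85
ee_pos: [511.1, -142.5, 157.3]
orientation: [3.141, -0.001, -0.175]
wrist_force: [0.2, 0.9, -0.3]
width: 55.1
finger_force: 0.0
```

```bash
python3 snap.py H; python3 - <<'E'
from workcell import eyes
import cv2,numpy as np
c=eyes.camera("side")["img"][80:190,330:420,::-1]
w=cv2.imread("pics/H.png")[120:300,200:440]
cv2.imwrite("pics/H2.png",np.hstack([cv2.resize(c,(295,360),interpolation=cv2.INTER_CUBIC),cv2.resize(w,(480,360))]))
E
```

```text
(no output)
```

View pics/H2.png

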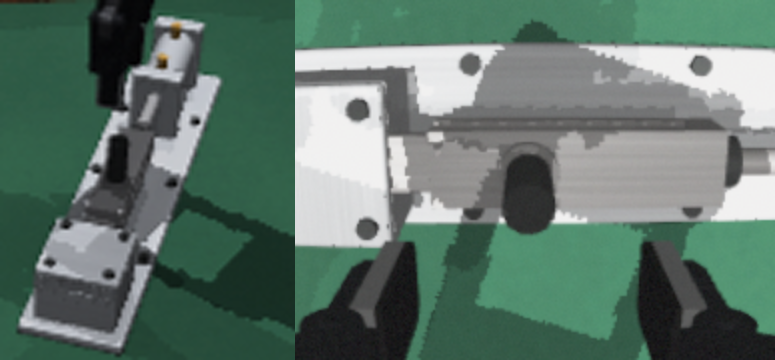

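The pin stands upright with its collar on the fork, the rod is drawn out, and the gripper is clear above it. I hand in.

```bash
python3 -c "
from workcell import manip
print(manip.sign_off())"
```

```text
the job is handed in; nothing more can be done
None
```

The middle-sized pin is through the upper ear, eye and lower ear with its collar seated on the fork; I released it and handed the job in after about 18 s, but `sign_off` gave no verdict.

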